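Put a modelling tool away in its drawer lane

ROBOT

A 7-joint arm with a two-finger parallel gripper is mounted at the origin on the work surface; the furniture and walls round the work are solid. World frame = base frame: x ahead of the robot, y to its left, z up, the work surface at z = 0. Lengths are in m, angles in degrees, forces in N, time in s.
With the tool pointing down it reaches from about 0.425 to 0.875 m from the base axis. Payload 4.7 kg.
Tool frame: the origin (TCP) lies between the finger pads; the fingertips stand 8 mm ahead of it and the grasp point (between the pads) lies 11 mm behind it (env.tip_extent is the distance from the TCP to the fingertips, in m); z points along the fingers, y is the line along which they close (so a half turn about z gives the same grasp; the last joint's range is limited). The gripper opens to 87 mm and grips with 3 to 60 N. Pads are 19 mm wide; open, the fingers measure 117 mm over their backs; the gripper's body (75 mm by 190 mm) begins 51 mm behind the grasp point.
Start: joints at [0.808, 18.392, -4.016, 83.108, 1.295, 78.541, -3.26], TCP at [0.65, -0, 0.231] pointing down, gripper open.
Joint ranges: [-163.93, 163.93], [-17.29, 119.83], [-79.2, 71.16], [3.27, 140.29], [-89.18, 269.18], [5.43, 117.66], [-154.24, 154.24]. Speed limits (degrees/s): [147.25, 147.25, 180, 180, 180, 180, 180].

INTERFACE

Orientations are given as [roll, pitch, yaw] about the fixed x, y, z axes, in that order (R = Rz(yaw) Ry(pitch) Rx(roll)).
In Python, from cell import sensors, vision, workorder, env gives the robot as it stands.
- The arm moves only by the tool drive_tool, never from a script. Its argument "moves" is a list of rows, each an object of numbers: "x", "y", "z": the shift along the tool's x, y, z in mm; "rx", "ry", "rz": the turn, a rotation vector about the tool's x, y, z in rad; "fingers": the closure, from -1 (fully open) to 1 (shut). In form: [{"x": .., "y": .., "z": .., "rx": .., "ry": .., "rz": .., "fingers": ..}, ...]. A call has 1 to 20 rows; each row is the pose to reach, as a shift and turn from the pose commanded when the call began, along the tool's axes at that moment; what a row does not reach only later rows make up. A row lasts 1/8 s, in which the tool goes at most 62.5 mm and 10.7 degrees, less where a joint would pass 70% of its speed; a pose out of reach is approached as far as the arm can. A call with a gripper value outside its range is refused whole. The fingers move at their own pace and stop on an object; "force" is the grip in N (left out, the last holds). Time passes only in rows, so rows that repeat a pose let the fingers close. It gives the time, the measured TCP pose, the force, the opening and the grip force at its end, in the units of the state.
- sensors.get_obs(): the state, without advancing time (a new reading comes with each control period).
- vision.read_camera(name): name is "scene" or "side" or "wrist"; returns a dict with "image" (384x512x3 uint8, red, green, blue), "fx", "fy", "cx", "cy" (pixels), "R" (3x3) and "t" (3): a world point X has camera coordinates R X + t. Camera axes: x right, y down, z forward; pixel columns grow to the right and rows downward; lengths in m; the calibration is good to about 2 mm. A picture is of the moment at which its call begins. There is no depth.
- workorder.sign_off(): hands the job in; it is judged then, once.
The state is a dict: "time_s": time; "qpos": joint angles; "joint_velocities": joint speeds; "effort": joint torques, N m; "tool_pos": TCP position; "tool_rot": TCP orientation; "force": force on the tool from outside, world axes, zero at the start; "wrist_torque": the same for the moment, N m; "grip_width": finger opening in m; "grasp_force": force on a finger pad.
Only numpy, scipy, OpenCV 4.12 (cv2) and the standard library are available. Lean on these libraries where they do the work, as an engineer would, in place of code of your own. Each camera call takes 0.05 s, during which the arm holds its last target. There are 200 camera calls.

TASK

Put the dark wooden modelling tool away in the small two-drawer chest: pull the upper drawer all the way out to its stop, lower the tool (do not drop it) so that it lies flat in the narrow ribbed lane that runs from the front to the back of the drawer beside the two medallions, then push the drawer fully shut until its catch has clicked home. Leave the brush, the disc on the chest and the lower drawer as they are, and the medallions in their cells.

Things in the scene. Friction and masses are not known exactly. Their poses are not given: they have to be found in the camera images.
- chest: Brown wooden chest of two drawers, one above the other, fixed, left ahead of the robot; the drawers open towards the robot's right. 215 mm deep (x), 145 wide (y), 155 high. Origin: centre of its underside; x points from front to back, z up. Drawer fronts lie at x = -107.5 mm and slide out along the chest's -x. The top drawer's front is 46 mm high, its sides and back stand 32 mm above its floor.
- upper (a joint): How far the upper drawer is out (m): 0 fully shut, 0.185 at its stop. About 1 N of friction. A sprung ball catch holds it shut: about 5 to 6 N pulls it over the catch and about as much pushes it back over; the catch acts only in the first 12 mm, is passed at about 6 mm, and draws the drawer home once it is within about 4 mm of shut.
- upper_knob (a point): Centre of the turned dark wooden knob in the middle of the upper drawer's front, 22 mm before that front, about 124 mm above the table, 30 mm below the chest's top. Round, 29 mm across here, sticks out 31 mm, with a 15 mm neck behind. Can be pinched from above, fingers left and right of it (along the chest's y). Axes as the chest's; moves with the drawer.
- upper_lane (a point): Middle of the tool lane's floor in the upper drawer, 97 mm behind the front's outside, about 102 mm above the table; axes as the chest's; moves with the drawer. The lane runs along x; 30 mm wide (y), 180 long, but at the stop only 85 mm before and behind this point are clear of the chest's top board. More under front_cell.
- front_cell (a point): Middle of the floor of the cell (51 mm in x, 50 in y, 14 mm ribs) beside the lane at the front, with a medallion. Also of the lane: it is flanked by 14 mm ribs at its front and rear 51 mm only; along its middle 78 mm there are none, and fingers have bare floor for 38 mm from the lane's middle line on the -y side and 69 mm on the +y side (70 mm long there, between the cells).
- rear_cell (a point): The same kind of cell at the rear end of the lane, 129 mm behind the front cell, with the other medallion.
- lower (a joint): How far the lower drawer is out, in m; 0 shut. It stays shut.
- tool: Dark wooden modelling tool, a slim spindle tapering to both ends, 156 mm long (its y), at most 12 mm wide (x) and 11 mm thick (z), about 30 g. Origin at the centre of its underside; it lies flat on the table at the start, ahead or ahead to the right. It is held across its middle.
- brush: Thin paint brush, 192 mm long (its y), 9 mm thick, with a ferrule and bristles at one end; lies on the table; it and the tool may have changed places. Origin at the centre of its underside. Not to be moved.
- medallion_a: Stamped round clay medallion, 46 mm across, 10 mm thick, lying in one cell of the upper drawer. Origin at the centre of its underside.
- medallion_b: The same medallion in the other cell.
- disc: Round flat biscuit-fired clay disc, 95 mm across, 9 mm thick, lying on top of the chest. Origin at the centre of its underside. Not to be moved.

How it is judged (in metres and radians):
On the way, in this order (a step that is already met when the one before it is completed fails the run):
1. the upper drawer is pulled out to its stop (value of joint upper above 0.18 m), for 0.2 s.
2. the tool, still held, is lowered into the lane of the open drawer (y of tool in the frame of upper_lane between -0.012 and 0.012 m and x of tool in the frame of upper_lane between -0.02 and 0.02 m and z of tool in the frame of upper_lane below 0.022 m and contact force between tool and the fingers above 0.3 N and value of joint upper above 0.15 m), for 0.1 s.
3. the tool lies flat in the lane and is let go, with the drawer still open (y of tool in the frame of upper_lane between -0.012 and 0.012 m and x of tool in the frame of upper_lane between -0.02 and 0.02 m and z of tool in the frame of upper_lane below 0.006 m and angle between the y axis of tool and the x axis of upper_lane, either way round below 0.15 rad and contact force between tool and the fingers below 0.05 N and value of joint upper above 0.15 m), for 0.2 s.
At the end, for the whole second after the job is handed in: The upper drawer is fully shut (within 2 mm) with the tool at rest flat in its lane (its middle within 12 mm of the lane's middle across it and 20 mm along it, parallel to it within 0.15 rad), the medallions lie in their cells, and the lower drawer is shut (within 4 mm) (value of joint upper below 0.002 m and value of joint lower below 0.004 m and y of tool in the frame of upper_lane between -0.012 and 0.012 m and x of tool in the frame of upper_lane between -0.02 and 0.02 m and z of tool in the frame of upper_lane below 0.006 m and angle between the y axis of tool and the x axis of upper_lane, either way round below 0.15 rad and ((x of medallion_a in the frame of front_cell between -0.01 and 0.01 m and y of medallion_a in the frame of front_cell between -0.01 and 0.01 m and z of medallion_a in the frame of front_cell below 0.008 m) or (x of medallion_a in the frame of rear_cell between -0.01 and 0.01 m and y of medallion_a in the frame of rear_cell between -0.01 and 0.01 m and z of medallion_a in the frame of rear_cell below 0.008 m)) and ((x of medallion_b in the frame of front_cell between -0.01 and 0.01 m and y of medallion_b in the frame of front_cell between -0.01 and 0.01 m and z of medallion_b in the frame of front_cell below 0.008 m) or (x of medallion_b in the frame of rear_cell between -0.01 and 0.01 m and y of medallion_b in the frame of rear_cell between -0.01 and 0.01 m and z of medallion_b in the frame of rear_cell below 0.008 m)) and linear speed of tool below 0.02 m/s); the robot touches nothing.
It fails at once if the brush is moved more than 20 mm (distance of brush from where it was at the start of the episode above 0.02 m).
It fails at once if the disc on the chest is moved more than 20 mm (distance of disc from where it was at the start of the episode above 0.02 m).
It fails at once if the lower drawer is opened more than 10 mm (value of joint lower above 0.01 m).
It also fails if it takes over 67 s, if anything falls off the work surface, if the arm or the gripper's body presses on something with over 40 N, if the wrist force passes 120 N, or if a joint passes its speed limit or range.

## Working session

There is one attempt and no reset: what is moved stays moved. The work goes in short steps, Python scripts to look and compute and a tool call to move; the robot and the scene stay as the last step left them, time stands still between calls to the robot, and variables do not carry over. Pictures are saved under pics/ and viewed, at most 10 in all, crops included, and the job is handed in when it is done.

Besides the shell and the picture viewer there is one more tool, called as name([rows], argument=value, ...), one row to a line, values as JSON. drive_tool: Moves the arm, as the interface text tells. Its arguments: {"type":"object","properties":{"moves":{"type":"array"},"force":{"type":"number"}},"required":["moves"]}

```bash
ls; mkdir -p pics; python3 - <<'E'
from cell import sensors, vision, env
import cv2,numpy as np,json
o=sensors.get_obs();print({k:np.round(v,3).tolist() for k,v in o.items()})
for n in ["scene","side"]:
    c=vision.read_camera(n);cv2.imwrite(f"pics/{n}0.png",cv2.resize(c["image"][:,:,::-1],(800,600),interpolation=cv2.INTER_CUBIC))
    np.savez(f"{n}0.npz",**c)
    print(n,c["fx"],c["cx"],c["cy"],np.round(-c["R"].T@c["t"],3),np.round(c["R"],2).tolist())
E
```

```text
pics
{'time_s': 0.0, 'qpos': [0.808, 18.44, -4.014, 83.173, 1.294, 78.541, -3.258], 'joint_velocities': [0.042, 0.089, 0.031, 0.095, -0.031, -0.014, -0.108], 'effort': [-0.0, -49.128, -0.404, -31.253, -0.064, 0.044, 0.0], 'tool_pos': [0.649, -0.0, 0.229], 'tool_rot': [-179.891, 0.005, 90.002], 'force': [-0.132, 1.001, -0.478], 'wrist_torque': [-0.006, 0.016, -0.026], 'grasp_force': 0.0, 'grip_width': 0.087}
scene 372.41699639888117 251.07759013316033 190.21914085979859 [-0.48   0.587  0.748] [[-0.45, -0.89, 0.02], [-0.47, 0.22, -0.86], [0.76, -0.39, -0.52]]
side 352.1444919579497 261.2704186214353 194.4806333760924 [ 0.034 -0.581  0.684] [[0.86, -0.51, 0.01], [-0.28, -0.49, -0.83], [0.42, 0.71, -0.56]]
```

View pics/scene0.png

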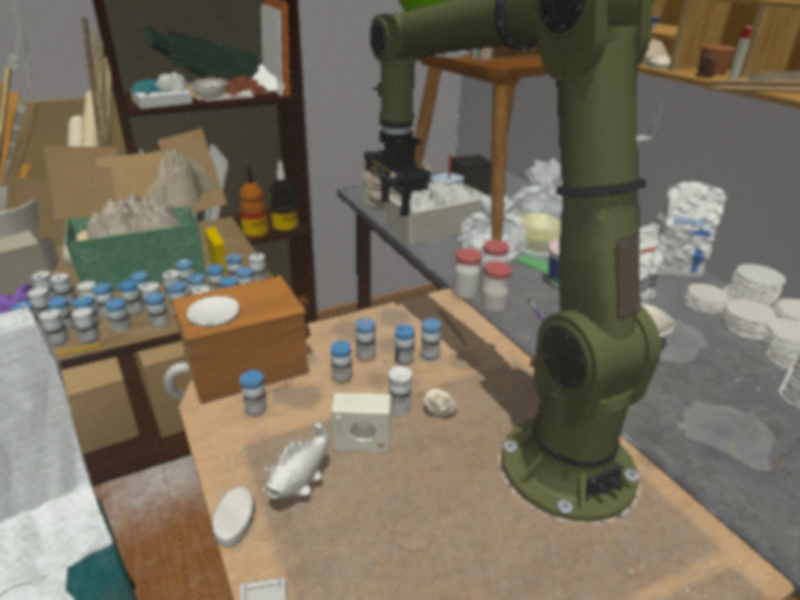

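View pics/side0.png

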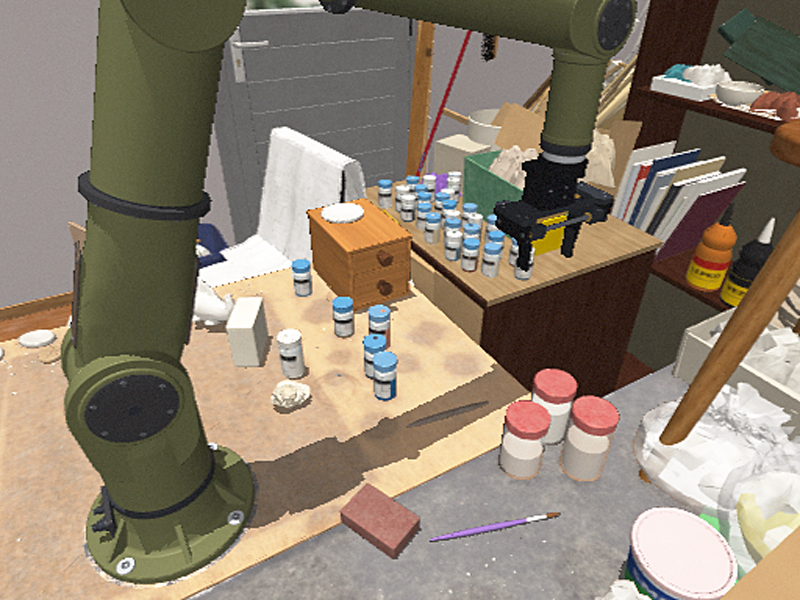

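The side view shows the chest at about (360,250), with its upper knob at (385,257). The dark tool lies at about (410–488, 425–402) and the purple brush at about (495,527). I'll zoom in on the chest and tool.

```bash
python3 - <<'E'
import cv2,numpy as np
s=np.load("side0.npz")["image"][:,:,::-1];c=np.load("scene0.npz")["image"][:,:,::-1]
a=cv2.resize(s[120:205,190:275],(400,400),interpolation=cv2.INTER_CUBIC) # scale 400/85
b=cv2.resize(c[170:265,105:205],(400,380),interpolation=cv2.INTER_CUBIC) # x4
t=cv2.resize(s[245:285,250:325],(600,320)[:2] if 0 else (375,200),interpolation=cv2.INTER_CUBIC) # x5
t2=cv2.resize(c[170:230,260:320],(200,200))
o=np.zeros((600,800,3),np.uint8);o[:400,:400]=a;o[:380,400:]=b;o[400:,:375]=t;o[400:,400:600]=t2
cv2.imwrite("pics/crop1.png",o)
E
```

```text
(no output)
```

View pics/crop1.png

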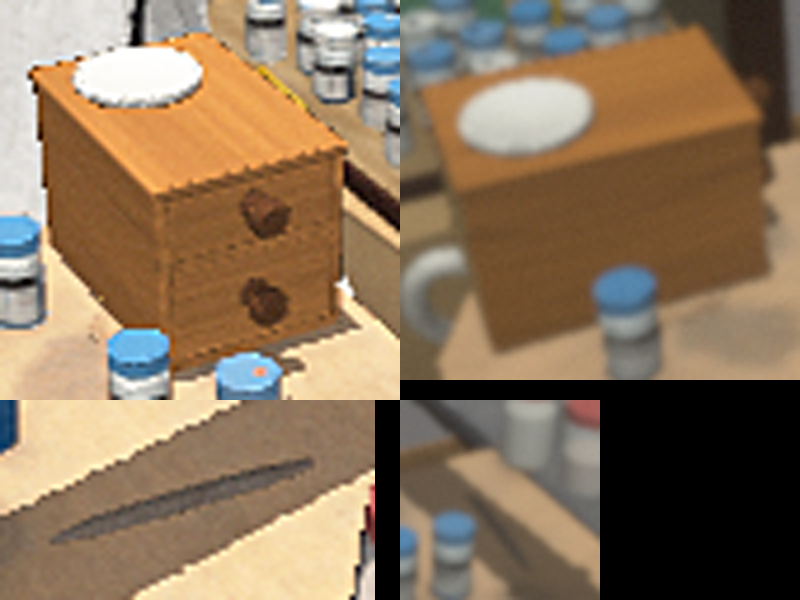

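The crop shows all four top corners of the chest in both cameras, and the tool's ends at crop pixels (52,541) and (312,461). Next I fit the poses.

```bash
cat > h.py <<'E'
import numpy as np
def proj(c,X):
    p=np.atleast_2d(X)@c["R"].T+c["t"];return np.c_[c["fx"]*p[:,0]/p[:,2]+c["cx"],c["fy"]*p[:,1]/p[:,2]+c["cy"]]
def ray(c,uv,z):
    d=c["R"].T@np.array([(uv[0]-c["cx"])/c["fx"],(uv[1]-c["cy"])/c["fy"],1]);o=-c["R"].T@c["t"]
    return o+d*(z-o[2])/d[2]
E
python3 - <<'E'
import numpy as np
from h import *
from scipy.optimize import least_squares
S=np.load("side0.npz");C=np.load("scene0.npz")
f,b=-.1075,.1075;w=.0725;h=.155
sp=np.array([(158,193),(347,148),(33,75),(198,33),(170,371)])/4.706+[190,120]
sX=np.array([(f,w,h),(f,-w,h),(b,w,h),(b,-w,h),(f,w,0)])
cp=(np.array([(760,118),(700,27),(422,90),(463,190),(770,272),(497,350)])-[400,0])/4+[105,170]
cX=np.array([(f,w,h),(f,-w,h),(b,-w,h),(b,w,h),(f,w,0),(b,w,0)])
def W(p,X):
    a=p[2];R=np.array([[np.cos(a),-np.sin(a),0],[np.sin(a),np.cos(a),0],[0,0,1]]);return X@R.T+[p[0],p[1],0]
fun=lambda p:np.r_[(proj(S,W(p,sX))-sp).ravel(),(proj(C,W(p,cX))-cp).ravel()]
r=least_squares(fun,[.7,.35,1.57],loss='soft_l1');print(r.x,np.degrees(r.x[2]));print(np.round(r.fun if 0 else fun(r.x),1).reshape(-1,2).tolist())
p=r.x
print("knob",W(p,np.array([[f-.022,0,.124],[f-.022-.185,0,.124]])),"lane? ",W(p,np.array([[f+.097-.185,0,.102]])))
k=proj(S,W(p,np.array([[f-.031,0,.124]])));print("knob px in crop",(k-[190,120])*4.706)
e=[ray(S,np.array(q)/5+[250,245],.005) for q in [(52,141),(312,61)]];print("tool",e,np.mean(e,0),np.linalg.norm(e[1]-e[0]),np.degrees(np.arctan2(*(e[1]-e[0])[1::-1])))
e=[ray(S,np.array(q)/1.5625,.004) for q in [(430,540),(561,515)]];print("brush",e,np.linalg.norm(e[1]-e[0]))
E
```

```text
[0.49708375 0.4126215  1.59076807] 91.1442964919529
[[-0.1, -1.0], [-0.5, -2.1], [-0.8, -1.4], [0.6, -0.7], [-0.5, 1.9], [0.1, -2.1], [-0.8, -0.6], [0.5, -1.1], [0.1, -1.5], [0.5, 0.5], [0.2, 1.6]]
knob [[0.49966991 0.28314733 0.124     ]
 [0.50336444 0.09818422 0.124     ]] lane?  [[0.50098796 0.21716049 0.102     ]]
knob px in crop [[276.84579506 221.89570836]]
tool [array([ 0.36216255, -0.03755618,  0.005     ]), array([ 0.51444333, -0.05731475,  0.005     ])] [ 0.43830294 -0.04743547  0.005     ] 0.15355727513743067 -7.392878302213729
brush [array([ 0.28707208, -0.22788843,  0.004     ]), array([ 0.46781793, -0.28749757,  0.004     ])] 0.19032160413353788
```

drive_tool([
  {"x": 50,"y": -30},
  {"x": 100,"y": -60},
  {"x": 150,"y": -90},
  {"x": 200,"y": -120},
  {"x": 250,"y": -150},
  {"x": 250,"y": -150},
  {"x": 250,"y": -150},
])

```text
invalid input at $.moves[0]: expected keys x, y, z, rx, ry, rz, fingers
```

```bash
python3 - <<'E'
from cell import sensors, vision
import cv2,numpy as np
from h import *
o=sensors.get_obs();print(o["time_s"],np.round(o["tool_pos"],4),o["tool_rot"],np.round(o["force"],2))
S=vision.read_camera("side");np.savez("side1.npz",**S)
W=vision.read_camera("wrist");np.savez("wrist1.npz",**W)
print("wrist",np.round(-W["R"].T@W["t"],3),np.round(W["R"],2).tolist())
im=cv2.resize(S["image"][100:230,180:310],(400,400),interpolation=cv2.INTER_CUBIC)[:,:,::-1]
w=cv2.resize(W["image"],(400,300))[:,:,::-1]
w2=cv2.resize(W["image"][:200,150:350],(400,300))[:,:,::-1]
im=np.ascontiguousarray(im)
p=[0.497,0.4126,1.5908];f=-.1075
def Wd(X):
    a=p[2];return np.array([[np.cos(a),-np.sin(a),0],[np.sin(a),np.cos(a),0],[0,0,1]])@X+[p[0],p[1],0]
q=np.array([proj(S,Wd(np.array([sx*.1075,sy*.0725,z])))[0] for sx,sy in [(-1,1),(-1,-1),(1,-1),(1,1)] for z in (.155,0)])
q=((q-[180,100]+.5)*400/130).round().astype(int)
for i in range(0,8,2):
    cv2.line(im,q[i].tolist(),q[(i+2)%8].tolist(),(255,0,0),1);cv2.line(im,q[i].tolist(),q[i+1].tolist(),(0,255,0),1)
w=np.ascontiguousarray(w)
k=proj(W,Wd(np.array([f-.022,0,.124])))[0]*400/512
cv2.circle(w,k.round().astype(int).tolist(),3,(255,0,255),1)
out=np.zeros((400,800,3),np.uint8);out[:,:400]=im;out[:300,400:]=w
cv2.imwrite("pics/v1.png",out)
S0=np.load("side0.npz")
for b in [(385,395),(375,372),(378,343),(343,333),(290,374),(385,357),(302,292)]: print(b,np.round(ray(S0,np.array(b)/1.5625,0),3))
E
```

```text
0.1 [ 0.6495 -0.      0.2296] [-1.79900087e+02  4.60483502e-03  9.00036793e+01] [ 0.99  0.36 -0.09]
wrist [0.65  0.076 0.384] [[1.0, -0.0, -0.0], [0.0, -0.96, 0.28], [-0.0, -0.28, -0.96]]
(385, 395) [0.369 0.051 0.   ]
(375, 372) [0.382 0.114 0.   ]
(378, 343) [0.427 0.188 0.   ]
(343, 333) [0.38  0.252 0.   ]
(290, 374) [0.243 0.186 0.   ]
(385, 357) [0.419 0.143 0.   ]
(302, 292) [0.364 0.436 0.   ]
```

View pics/v1.png

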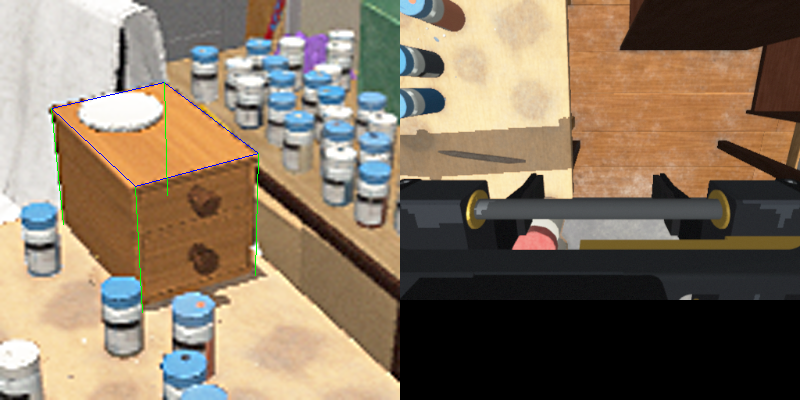

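The overlay fits the chest to about 1 px. The tool is visible in the wrist view at (440–525, 151–161). I'll resend the move with all the keys filled in.

drive_tool([
  {"x": 50,"y": -30,"z": 0,"rx": 0,"ry": 0,"rz": 0,"fingers": -1},
  {"x": 100,"y": -60,"z": 0,"rx": 0,"ry": 0,"rz": 0,"fingers": -1},
  {"x": 150,"y": -90,"z": 0,"rx": 0,"ry": 0,"rz": 0,"fingers": -1},
  {"x": 190,"y": -120,"z": 0,"rx": 0,"ry": 0,"rz": 0,"fingers": -1},
  {"x": 220,"y": -150,"z": 0,"rx": 0,"ry": 0,"rz": 0,"fingers": -1},
  {"x": 220,"y": -150,"z": 0,"rx": 0,"ry": 0,"rz": 0,"fingers": -1},
  {"x": 220,"y": -150,"z": 0,"rx": 0,"ry": 0,"rz": 0,"fingers": -1},
])

```text
time_s: 1.08
tool_pos: [0.5005, 0.2192, 0.2306]
tool_rot: [180.0, 0.0, 90.0]
force: [0.2, -0.1, -1.0]
grip_width: 0.0873
grasp_force: 0.0
```

```bash
python3 - <<'E'
from cell import sensors, vision
import cv2,numpy as np
from h import *
o=sensors.get_obs();print(o["time_s"],np.round(o["tool_pos"],4),o["tool_rot"],np.round(o["force"],2))
W=vision.read_camera("wrist");np.savez("wrist2.npz",**W)
w=np.ascontiguousarray(cv2.resize(W["image"],(768,576),interpolation=cv2.INTER_CUBIC)[:,:,::-1])
p=[0.4971,0.4126,1.5908];f=-.1075
def Wd(X):
    a=p[2];return np.array([[np.cos(a),-np.sin(a),0],[np.sin(a),np.cos(a),0],[0,0,1]])@X+[p[0],p[1],0]
for X in [(f-.031,0,.124),(f-.022,.0145,.124),(f-.022,-.0145,.124),(f,.0725,.155),(f,-.0725,.155),(-f,.0725,.155),(-f,-.0725,.155)]:
    k=(proj(W,Wd(np.array(X)))[0]+.5)*1.5;cv2.circle(w,k.round().astype(int).tolist(),3,(255,0,255),1);print(X,k.round(1))
cv2.imwrite("pics/w2.png",w)
E
```

```text
1.075 [0.5005 0.2192 0.2306] [1.79963833e+02 4.41707028e-02 8.99672213e+01] [ 0.16 -0.06 -1.02]
(-0.1385, 0, 0.124) [379.5 204. ]
(-0.1295, 0.0145, 0.124) [355.1 189.3]
(-0.1295, -0.0145, 0.124) [403.3 188.3]
(-0.1075, 0.0725, 0.155) [238.1 150.9]
(-0.1075, -0.0725, 0.155) [518.5 144.7]
(0.1075, 0.0725, 0.155) [ 172.7 -449.1]
(0.1075, -0.0725, 0.155) [ 558.3 -460.8]
```

View pics/w2.png

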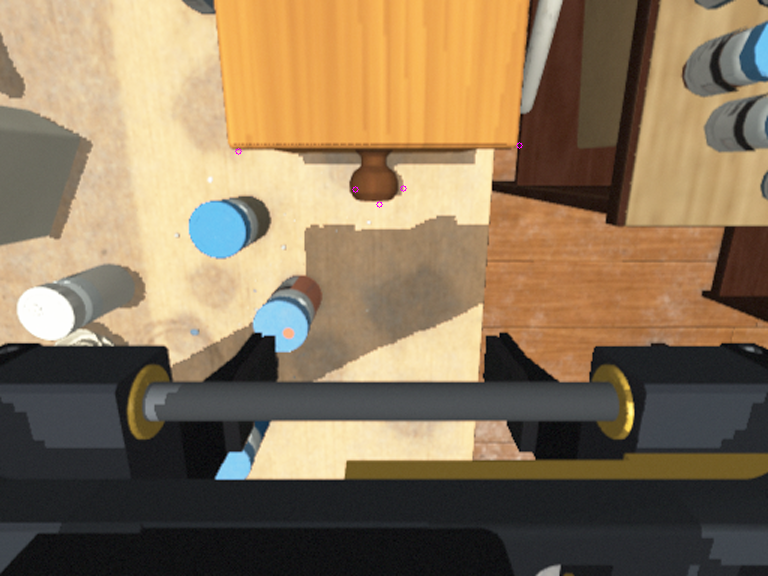

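The knob appears at about (374,188) and the front edge runs (231,147)–(519,148). So the knob is at about (0.497, 0.285), with chest yaw about 90.5°. Now I descend and grip.

drive_tool([
  {"x": 32,"y": -3,"z": 0,"rx": 0,"ry": 0,"rz": 0,"fingers": -1},
  {"x": 64,"y": -3,"z": 10,"rx": 0,"ry": 0,"rz": 0,"fingers": -1},
  {"x": 64,"y": -3,"z": 40,"rx": 0,"ry": 0,"rz": 0,"fingers": -1},
  {"x": 64,"y": -3,"z": 75,"rx": 0,"ry": 0,"rz": 0,"fingers": -1},
  {"x": 64,"y": -3,"z": 100,"rx": 0,"ry": 0,"rz": 0,"fingers": -1},
  {"x": 64,"y": -3,"z": 115,"rx": 0,"ry": 0,"rz": 0,"fingers": -1},
  {"x": 64,"y": -3,"z": 115,"rx": 0,"ry": 0,"rz": 0,"fingers": -1},
  {"x": 64,"y": -3,"z": 115,"rx": 0,"ry": 0,"rz": 0,"fingers": 1},
  {"x": 64,"y": -3,"z": 115,"rx": 0,"ry": 0,"rz": 0,"fingers": 1},
  {"x": 64,"y": -3,"z": 115,"rx": 0,"ry": 0,"rz": 0,"fingers": 1},
  {"x": 64,"y": -3,"z": 115,"rx": 0,"ry": 0,"rz": 0,"fingers": 1},
  {"x": 64,"y": -3,"z": 115,"rx": 0,"ry": 0,"rz": 0,"fingers": 1},
  {"x": 64,"y": -3,"z": 115,"rx": 0,"ry": 0,"rz": 0,"fingers": 1},
], force=25)

```text
time_s: 2.75
tool_pos: [0.497, 0.284, 0.1156]
tool_rot: [180.0, 0.0, 90.0]
force: [0.6, 0.4, -0.1]
grip_width: 0.0352
grasp_force: 0.0
```

drive_tool([
  {"x": 0,"y": 0,"z": 0,"rx": 0,"ry": 0,"rz": 0,"fingers": 1},
  {"x": 0,"y": 0,"z": 0,"rx": 0,"ry": 0,"rz": 0,"fingers": 1},
  {"x": 0,"y": 0,"z": 0,"rx": 0,"ry": 0,"rz": 0,"fingers": 1},
  {"x": 0,"y": 0,"z": 0,"rx": 0,"ry": 0,"rz": 0,"fingers": 1},
])

```text
time_s: 3.25
tool_pos: [0.4967, 0.284, 0.1155]
tool_rot: [-180.0, 0.0, 90.0]
force: [-2.0, -1.2, 2.1]
grip_width: 0.0275
grasp_force: 25.0
```

drive_tool([
  {"x": -5,"y": 0,"z": 0,"rx": 0,"ry": 0,"rz": 0,"fingers": 1},
  {"x": -12,"y": 0,"z": 0,"rx": 0,"ry": 0,"rz": 0,"fingers": 1},
  {"x": -25,"y": 0,"z": 0,"rx": 0,"ry": 0,"rz": 0,"fingers": 1},
  {"x": -40,"y": 0,"z": 0,"rx": 0,"ry": 0,"rz": 0,"fingers": 1},
  {"x": -55,"y": 0,"z": 0,"rx": 0,"ry": 0,"rz": 0,"fingers": 1},
  {"x": -70,"y": 0,"z": 0,"rx": 0,"ry": 0,"rz": 0,"fingers": 1},
  {"x": -85,"y": 1,"z": 0,"rx": 0,"ry": 0,"rz": 0,"fingers": 1},
  {"x": -100,"y": 1,"z": 0,"rx": 0,"ry": 0,"rz": 0,"fingers": 1},
  {"x": -115,"y": 1,"z": 0,"rx": 0,"ry": 0,"rz": 0,"fingers": 1},
  {"x": -130,"y": 1,"z": 0,"rx": 0,"ry": 0,"rz": 0,"fingers": 1},
  {"x": -145,"y": 1,"z": 0,"rx": 0,"ry": 0,"rz": 0,"fingers": 1},
  {"x": -158,"y": 1,"z": 0,"rx": 0,"ry": 0,"rz": 0,"fingers": 1},
  {"x": -170,"y": 1,"z": 0,"rx": 0,"ry": 0,"rz": 0,"fingers": 1},
  {"x": -178,"y": 1,"z": 0,"rx": 0,"ry": 0,"rz": 0,"fingers": 1},
  {"x": -182,"y": 1,"z": 0,"rx": 0,"ry": 0,"rz": 0,"fingers": 1},
  {"x": -185,"y": 1,"z": 0,"rx": 0,"ry": 0,"rz": 0,"fingers": 1},
  {"x": -187,"y": 1,"z": 0,"rx": 0,"ry": 0,"rz": 0,"fingers": 1},
  {"x": -187,"y": 1,"z": 0,"rx": 0,"ry": 0,"rz": 0,"fingers": 1},
])

```text
time_s: 5.5
tool_pos: [0.4971, 0.0999, 0.1155]
tool_rot: [-179.9, -0.2, 90.1]
force: [-4.2, 9.1, 0.5]
grip_width: 0.0274
grasp_force: 25.0
```

drive_tool([
  {"x": 1,"y": 0,"z": 0,"rx": 0,"ry": 0,"rz": 0,"fingers": 1},
  {"x": 2,"y": 0,"z": 0,"rx": 0,"ry": 0,"rz": 0,"fingers": -1},
  {"x": 2,"y": 0,"z": 0,"rx": 0,"ry": 0,"rz": 0,"fingers": -1},
  {"x": 2,"y": 0,"z": 0,"rx": 0,"ry": 0,"rz": 0,"fingers": -1},
  {"x": 2,"y": 0,"z": -20,"rx": 0,"ry": 0,"rz": 0,"fingers": -1},
  {"x": 2,"y": 0,"z": -60,"rx": 0,"ry": 0,"rz": 0,"fingers": -1},
  {"x": 2,"y": 0,"z": -110,"rx": 0,"ry": 0,"rz": 0,"fingers": -1},
  {"x": 2,"y": 0,"z": -140,"rx": 0,"ry": 0,"rz": 0,"fingers": -1},
  {"x": 2,"y": 0,"z": -140,"rx": 0,"ry": 0,"rz": 0,"fingers": -1},
])

```text
time_s: 6.62
tool_pos: [0.4999, 0.0987, 0.2586]
tool_rot: [179.6, -0.0, 90.0]
force: [0.3, 0.1, -0.6]
grip_width: 0.0865
grasp_force: 0.0
```

```bash
python3 - <<'E'
from cell import sensors, vision
import cv2,numpy as np
o=sensors.get_obs();print(o["time_s"],np.round(o["tool_pos"],4),o["tool_rot"],np.round(o["force"],2))
W=vision.read_camera("wrist");np.savez("wrist3.npz",**W)
cv2.imwrite("pics/w3.png",cv2.resize(W["image"],(768,576),interpolation=cv2.INTER_CUBIC)[:,:,::-1])
E
```

```text
6.625 [0.4999 0.0987 0.2586] [ 1.7963584e+02 -4.2460523e-02  8.9951859e+01] [ 0.27  0.1  -0.57]
```

View pics/w3.png

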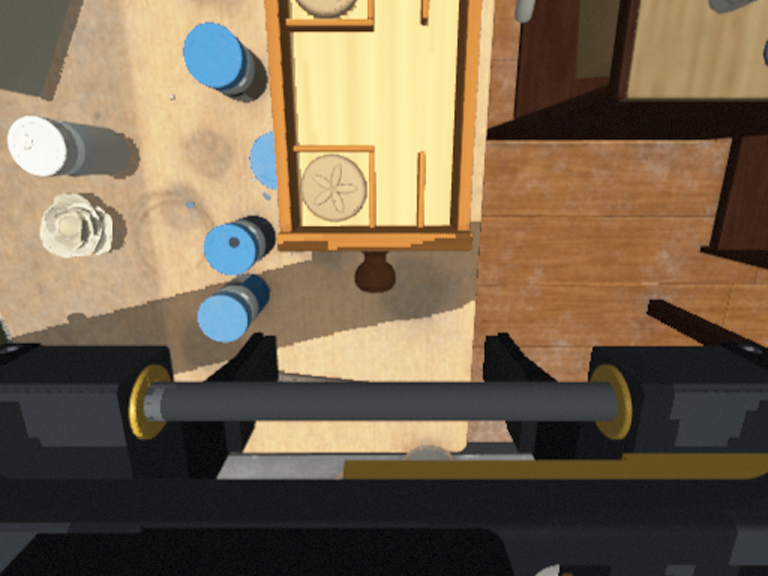

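The drawer is open. The lane lies between rib columns about 376 and 419 (rows 150–225). The cell ribs facing the lane's bare stretch are at rows about 148 and 22, the knob tip is at (375,292), and a medallion is at (334,187).

```bash
python3 - <<'E'
import numpy as np
from h import *
W=np.load("wrist3.npz")
r=lambda u,v,z:ray(W,np.array([u,v])/1.5-.5,z)
for n,q in dict(ribL=(376,188),ribR=(418.5,188),ribLr=(374,12),ribRr=(422,12),frontrib=(340,147),rearrib=(340,24)).items(): print(n,r(*q,.116).round(4))
print("tip",r(375,292,.124).round(4),"medal",r(334,187,.112).round(4), "wall-in",r(293,100,.134).round(4),r(460,100,.134).round(4),"front in top", r(340,233,.147).round(4), r(375,249,.147).round(4))
W=np.load("wrist1.npz")
e=[ray(W,np.array(q)*512/400-.5,.005) for q in [(40,151),(125,161)]];print("tool",np.round(e,4),np.mean(e,0).round(4),np.linalg.norm(e[1]-e[0]),np.degrees(np.arctan2(*(e[1]-e[0])[1::-1])))
E
```

```text
ribL [0.4977 0.1619 0.116 ]
ribR [0.5268 0.1618 0.116 ]
ribLr [0.4969 0.2673 0.116 ]
ribRr [0.5265 0.2673 0.116 ]
frontrib [0.4738 0.1885 0.116 ]
rearrib [0.4758 0.2608 0.116 ]
tip [0.4967 0.09   0.124 ] medal [0.4685 0.1624 0.112 ] wall-in [0.4475 0.2148 0.134 ] [0.5492 0.2147 0.134 ] front in top [0.475  0.1356 0.147 ] [0.497  0.1253 0.147 ]
tool [[ 0.3649 -0.0332  0.005 ]
 [ 0.5159 -0.0521  0.005 ]] [ 0.4404 -0.0426  0.005 ] 0.1522186560626454 -7.132168309080758
```

drive_tool([
  {"x": -20,"y": -8,"z": 0,"rx": 0,"ry": 0,"rz": -0.17,"fingers": -1},
  {"x": -40,"y": -16,"z": 0,"rx": 0,"ry": 0,"rz": -0.34,"fingers": -1},
  {"x": -60,"y": -24,"z": 0,"rx": 0,"ry": 0,"rz": -0.51,"fingers": -1},
  {"x": -80,"y": -32,"z": 0,"rx": 0,"ry": 0,"rz": -0.68,"fingers": -1},
  {"x": -100,"y": -40,"z": 0,"rx": 0,"ry": 0,"rz": -0.85,"fingers": -1},
  {"x": -120,"y": -48,"z": 20,"rx": 0,"ry": 0,"rz": -1.02,"fingers": -1},
  {"x": -135,"y": -54,"z": 40,"rx": 0,"ry": 0,"rz": -1.19,"fingers": -1},
  {"x": -144,"y": -60,"z": 60,"rx": 0,"ry": 0,"rz": -1.36,"fingers": -1},
  {"x": -144,"y": -60,"z": 80,"rx": 0,"ry": 0,"rz": -1.443,"fingers": -1},
  {"x": -144,"y": -60,"z": 110,"rx": 0,"ry": 0,"rz": -1.443,"fingers": -1},
  {"x": -144,"y": -60,"z": 110,"rx": 0,"ry": 0,"rz": -1.443,"fingers": -1},
  {"x": -144,"y": -60,"z": 110,"rx": 0,"ry": 0,"rz": -1.443,"fingers": -1},
])

```text
time_s: 8.18
tool_pos: [0.4381, -0.0452, 0.1458]
tool_rot: [-180.0, -0.0, 172.7]
force: [-0.0, -0.0, 0.3]
grip_width: 0.0871
grasp_force: 0.0
```

```bash
python3 - <<'E'
from cell import sensors, vision
import cv2,numpy as np
o=sensors.get_obs();print(o["time_s"],np.round(o["tool_pos"],4),o["tool_rot"],np.round(o["force"],2))
W=vision.read_camera("wrist");np.savez("wrist4.npz",**W)
S=vision.read_camera("side");np.savez("side4.npz",**S)
out=np.zeros((600,800,3),np.uint8)
out[:300,:400]=cv2.resize(W["image"],(400,300))[:,:,::-1]
w3=np.load("wrist3.npz")["image"][:210,170:330]
out[:525//1,400:800]=cv2.resize(w3,(400,525),interpolation=cv2.INTER_CUBIC)[:,:,::-1]
out[300:600,:400]=cv2.resize(S["image"][130:220,195:315],(400,300),interpolation=cv2.INTER_CUBIC)[:,:,::-1]
cv2.imwrite("pics/v4.png",out)
E
```

```text
8.175 [ 0.4381 -0.0452  0.1458] [-1.79989211e+02 -4.08014414e-03  1.72667386e+02] [-0.05 -0.    0.32]
```

View pics/v4.png

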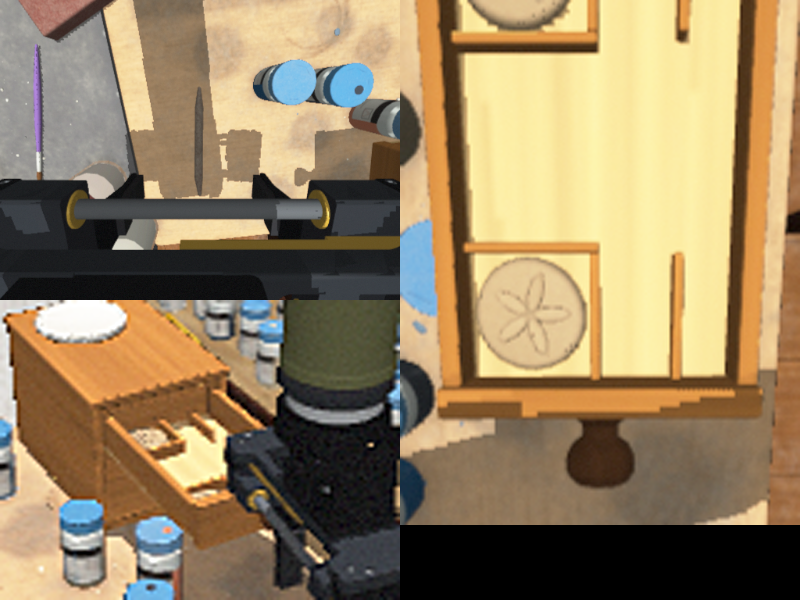

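The wrist view shows the tool from (198,88) to (199,195), and the drawer crop shows rib ends at rows 253 and 32. I compute the tool centre and the lane's y from several features.

```bash
python3 - <<'E'
import numpy as np
from h import *
W=np.load("wrist3.npz")
print("cam",-W["R"].T@W["t"])
# feature: (crop row, z, offset from lane mid)
for n,v,z,off in [("ribend front",253,.116,-.039),("cellrib front rear edge",243,.116,-.035),("rearcell rib top front",40,.116,.035),("rear laneribend top",32,.116,.039),("floor/front",378,.102,-.090),("front outer top",416,.147,-.097),("front inner top",388,.147,-.09),("knob tip",487,.124,-.128),("medal",313,.112,-.0645)]:
    print(n,round(ray(W,((680-400)/2.5+170-.3,v/2.5-.3),z)[1]-off,4))
for n,u,z,off in [("ribL",599,.116,-0.015),("ribR",672,.116,.015),("knob",601,.124,0)]:
    print(n,(ray(W,((u-400)/2.5+170-.3,313/2.5-.3),z)[0]-off).round(4))
V=np.load("wrist4.npz")
e=[ray(V,np.array(q)*1.28-.5,.005) for q in [(198.5,88),(199,195)]];print("tool",np.round(e,4),np.mean(e,0).round(4),np.linalg.norm(e[1]-e[0]),np.degrees(np.arctan2(*(e[1]-e[0])[1::-1])))
E
```

```text
cam [0.49912859 0.17414942 0.41335014]
ribend front 0.2242
cellrib front rear edge 0.224
rearcell rib top front 0.2256
rear laneribend top 0.2243
floor/front 0.2232
front outer top 0.2216
front inner top 0.2254
knob tip 0.2176
medal 0.2261
ribL 0.5118
ribR 0.5118
knob 0.4976
tool [[ 0.363  -0.0354  0.005 ]
 [ 0.5142 -0.0541  0.005 ]] [ 0.4386 -0.0448  0.005 ] 0.15235480228686513 -7.061742057427496
```

drive_tool([
  {"x": 0,"y": 0,"z": 30,"rx": 0,"ry": 0,"rz": 0,"fingers": -1},
  {"x": 0,"y": 0,"z": 65,"rx": 0,"ry": 0,"rz": 0,"fingers": -1},
  {"x": 0,"y": 0,"z": 95,"rx": 0,"ry": 0,"rz": 0,"fingers": -1},
  {"x": 0,"y": 0,"z": 115,"rx": 0,"ry": 0,"rz": 0,"fingers": -0.5},
  {"x": 0,"y": 0,"z": 127,"rx": 0,"ry": 0,"rz": 0,"fingers": -0.5},
  {"x": 0,"y": 0,"z": 133,"rx": 0,"ry": 0,"rz": 0,"fingers": -0.5},
  {"x": 0,"y": 0,"z": 134,"rx": 0,"ry": 0,"rz": 0,"fingers": -0.5},
  {"x": 0,"y": 0,"z": 134,"rx": 0,"ry": 0,"rz": 0,"fingers": -0.5},
], force=15)

```text
time_s: 9.28
tool_pos: [0.4387, -0.0451, 0.0122]
tool_rot: [180.0, 0.1, 172.7]
force: [-0.4, 0.5, 0.7]
grip_width: 0.0653
grasp_force: 0.0
```

drive_tool([
  {"x": 0,"y": 0,"z": 0,"rx": 0,"ry": 0,"rz": 0,"fingers": 1},
  {"x": 0,"y": 0,"z": 0,"rx": 0,"ry": 0,"rz": 0,"fingers": 1},
  {"x": 0,"y": 0,"z": 0,"rx": 0,"ry": 0,"rz": 0,"fingers": 1},
  {"x": 0,"y": 0,"z": 0,"rx": 0,"ry": 0,"rz": 0,"fingers": 1},
  {"x": 0,"y": 0,"z": 0,"rx": 0,"ry": 0,"rz": 0,"fingers": 1},
  {"x": 0,"y": 0,"z": 0,"rx": 0,"ry": 0,"rz": 0,"fingers": 1},
  {"x": 0,"y": 0,"z": 0,"rx": 0,"ry": 0,"rz": 0,"fingers": 1},
  {"x": 0,"y": 0,"z": 0,"rx": 0,"ry": 0,"rz": 0,"fingers": 1},
  {"x": 0,"y": 0,"z": 0,"rx": 0,"ry": 0,"rz": 0,"fingers": 1},
  {"x": 0,"y": 0,"z": 0,"rx": 0,"ry": 0,"rz": 0,"fingers": 1},
  {"x": 0,"y": 0,"z": 0,"rx": 0,"ry": 0,"rz": 0,"fingers": 1},
])

```text
time_s: 10.65
tool_pos: [0.438, -0.045, 0.0115]
tool_rot: [-180.0, -0.0, 172.7]
force: [0.0, 0.2, 0.1]
grip_width: 0.0103
grasp_force: 15.0
```

drive_tool([
  {"x": 0,"y": 0,"z": -15,"rx": 0,"ry": 0,"rz": 0,"fingers": 1},
  {"x": 0,"y": 0,"z": -50,"rx": 0,"ry": 0,"rz": 0,"fingers": 1},
  {"x": 0,"y": 0,"z": -100,"rx": 0,"ry": 0,"rz": 0,"fingers": 1},
  {"x": 0,"y": 0,"z": -150,"rx": 0,"ry": 0,"rz": 0,"fingers": 1},
  {"x": -3,"y": 20,"z": -180,"rx": 0,"ry": 0,"rz": 0.1,"fingers": 1},
  {"x": -7,"y": 50,"z": -190,"rx": 0,"ry": 0,"rz": 0.26,"fingers": 1},
  {"x": -12,"y": 80,"z": -190,"rx": 0,"ry": 0,"rz": 0.42,"fingers": 1},
  {"x": -16,"y": 110,"z": -190,"rx": 0,"ry": 0,"rz": 0.58,"fingers": 1},
  {"x": -20,"y": 140,"z": -190,"rx": 0,"ry": 0,"rz": 0.74,"fingers": 1},
  {"x": -25,"y": 170,"z": -190,"rx": 0,"ry": 0,"rz": 0.9,"fingers": 1},
  {"x": -29,"y": 200,"z": -190,"rx": 0,"ry": 0,"rz": 1.06,"fingers": 1},
  {"x": -34,"y": 230,"z": -190,"rx": 0,"ry": 0,"rz": 1.22,"fingers": 1},
  {"x": -37,"y": 255,"z": -190,"rx": 0,"ry": 0,"rz": 1.36,"fingers": 1},
  {"x": -40,"y": 273,"z": -190,"rx": 0,"ry": 0,"rz": 1.438,"fingers": 1},
  {"x": -40,"y": 273,"z": -190,"rx": 0,"ry": 0,"rz": 1.438,"fingers": 1},
  {"x": -40,"y": 273,"z": -190,"rx": 0,"ry": 0,"rz": 1.438,"fingers": 1},
])

```text
time_s: 12.65
tool_pos: [0.5124, 0.2195, 0.2019]
tool_rot: [180.0, 0.0, 90.3]
force: [0.1, -0.3, -0.3]
grip_width: 0.0108
grasp_force: 15.0
```

```bash
python3 - <<'E'
from cell import sensors, vision
import cv2,numpy as np
o=sensors.get_obs();print(o["time_s"],np.round(o["tool_pos"],4),o["tool_rot"],np.round(o["force"],2),o["grip_width"])
W=vision.read_camera("wrist");np.savez("wrist5.npz",**W)
S=vision.read_camera("side");np.savez("side5.npz",**S)
out=np.zeros((600,800,3),np.uint8)
out[:,:400]=cv2.resize(W["image"][:300,156:356],(400,600),interpolation=cv2.INTER_CUBIC)[:,:,::-1]
out[:400,400:]=cv2.resize(S["image"][110:230,195:315],(400,400),interpolation=cv2.INTER_CUBIC)[:,:,::-1]
cv2.imwrite("pics/v5.png",out)
E
```

```text
12.65 [0.5124 0.2195 0.2019] [1.79988439e+02 4.97017740e-02 9.03167045e+01] [ 0.11 -0.33 -0.31] 0.01075670567179108
```

View pics/v5.png

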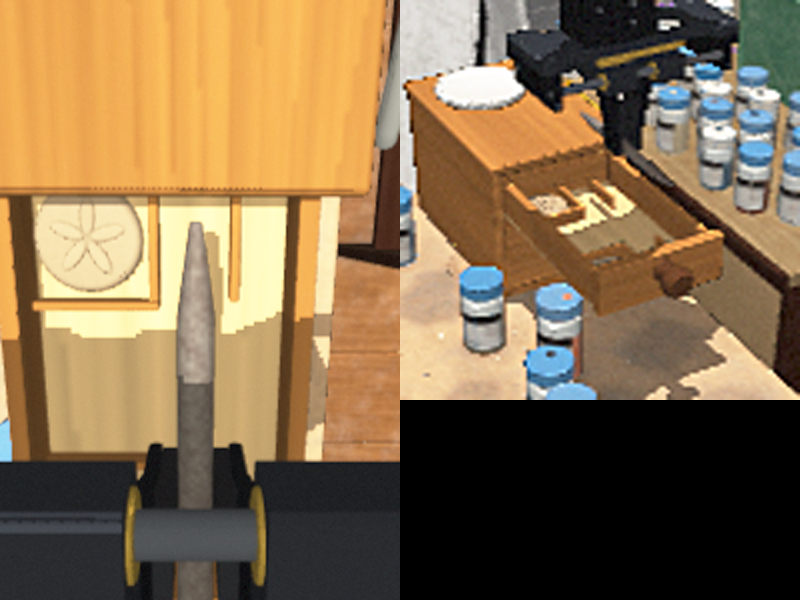

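The tool is aligned with the lane: its tip is at column 196, and the lane's middle is at about column 195.5. Now the clearance from the chest's top board.

```bash
python3 - <<'E'
import numpy as np
from h import *
W=np.load("wrist5.npz")
r=lambda u,v,z:ray(W,(u/2+156-.3,v/2-.3),z).round(4)
print("tip",r(196,222,.196),"board",r(196,191,.155),"laneribend(+39)",r(235,300,.116),"cellrib(+35)",r(90,304,.116),"ribs",r(160,250,.116),r(231,250,.116), "medal(+64.5)",r(88,240,.112))
E
```

```text
tip [0.5123 0.2959 0.196 ] board [0.5123 0.3061 0.155 ] laneribend(+39) [0.5292 0.2644 0.116 ] cellrib(+35) [0.4674 0.2624 0.116 ] ribs [0.4975 0.2849 0.116 ] [0.527  0.2851 0.116 ] medal(+64.5) [0.467  0.2887 0.112 ]
```

drive_tool([
  {"x": 2,"y": 0,"z": 15,"rx": 0,"ry": 0,"rz": 0,"fingers": 1},
  {"x": 2,"y": 0,"z": 35,"rx": 0,"ry": 0,"rz": 0,"fingers": 1},
  {"x": 2,"y": 0,"z": 55,"rx": 0,"ry": 0,"rz": 0,"fingers": 1},
  {"x": 2,"y": 0,"z": 70,"rx": 0,"ry": 0,"rz": 0,"fingers": 1},
  {"x": 2,"y": 0,"z": 79,"rx": 0,"ry": 0,"rz": 0,"fingers": 1},
  {"x": 2,"y": 0,"z": 84,"rx": 0,"ry": 0,"rz": 0,"fingers": 1},
  {"x": 2,"y": 0,"z": 86,"rx": 0,"ry": 0,"rz": 0,"fingers": 1},
  {"x": 2,"y": 0,"z": 86,"rx": 0,"ry": 0,"rz": 0,"fingers": 1},
  {"x": 2,"y": 0,"z": 86,"rx": 0,"ry": 0,"rz": 0,"fingers": 1},
])

```text
time_s: 13.88
tool_pos: [0.5128, 0.2228, 0.1161]
tool_rot: [179.9, -0.0, 90.3]
force: [0.0, 0.0, -0.5]
grip_width: 0.0106
grasp_force: 15.0
```

drive_tool([
  {"x": 0,"y": -0.5,"z": 1,"rx": 0,"ry": 0,"rz": 0,"fingers": 1},
  {"x": 0,"y": -0.5,"z": 2,"rx": 0,"ry": 0,"rz": 0,"fingers": 1},
  {"x": 0,"y": -0.5,"z": 2,"rx": 0,"ry": 0,"rz": 0,"fingers": 1},
  {"x": 0,"y": -0.5,"z": 2,"rx": 0,"ry": 0,"rz": 0,"fingers": 1},
])

```text
time_s: 14.38
tool_pos: [0.5121, 0.2228, 0.1139]
tool_rot: [180.0, -0.0, 90.3]
force: [-1.5, -1.2, 3.7]
grip_width: 0.0106
grasp_force: 15.0
```

The contact force shows the tool is on the lane floor. I open the fingers partly, then lift.

drive_tool([
  {"x": 0,"y": 0,"z": 0,"rx": 0,"ry": 0,"rz": 0,"fingers": 0.6},
  {"x": 0,"y": 0,"z": 0,"rx": 0,"ry": 0,"rz": 0,"fingers": 0.3},
  {"x": 0,"y": 0,"z": 0,"rx": 0,"ry": 0,"rz": 0,"fingers": 0.3},
  {"x": 0,"y": 0,"z": 0,"rx": 0,"ry": 0,"rz": 0,"fingers": 0.3},
  {"x": 0,"y": 0,"z": -10,"rx": 0,"ry": 0,"rz": 0,"fingers": 0.3},
  {"x": 0,"y": 0,"z": -40,"rx": 0,"ry": 0,"rz": 0,"fingers": 0.3},
  {"x": 0,"y": 0,"z": -90,"rx": 0,"ry": 0,"rz": 0,"fingers": 0.3},
  {"x": -40,"y": -5,"z": -140,"rx": 0,"ry": 0,"rz": 0,"fingers": 0.3},
  {"x": -90,"y": -10,"z": -145,"rx": 0,"ry": 0,"rz": 0,"fingers": 0},
  {"x": -122,"y": -15,"z": -145,"rx": 0,"ry": 0,"rz": 0,"fingers": -0.3},
  {"x": -122,"y": -15,"z": -145,"rx": 0,"ry": 0,"rz": 0,"fingers": -0.3},
  {"x": -122,"y": -15,"z": -145,"rx": 0,"ry": 0,"rz": 0,"fingers": -0.3},
])

```text
time_s: 15.88
tool_pos: [0.4976, 0.1015, 0.2591]
tool_rot: [180.0, -0.0, 90.3]
force: [0.2, 0.0, -0.6]
grip_width: 0.0549
grasp_force: 0.0
```

```bash
python3 - <<'E'
from cell import sensors, vision
import cv2,numpy as np
o=sensors.get_obs();print(o["time_s"],np.round(o["tool_pos"],4),o["tool_rot"],np.round(o["force"],2),o["grip_width"])
W=vision.read_camera("wrist");np.savez("wrist6.npz",**W)
cv2.imwrite("pics/w6.png",cv2.resize(W["image"][:260,130:390],(600,600),interpolation=cv2.INTER_CUBIC)[:,:,::-1])
E
```

```text
15.875 [0.4976 0.1015 0.2591] [ 1.79956638e+02 -4.36823583e-02  9.03264821e+01] [ 0.18  0.01 -0.64] 0.05490422862253424
```

View pics/w6.png

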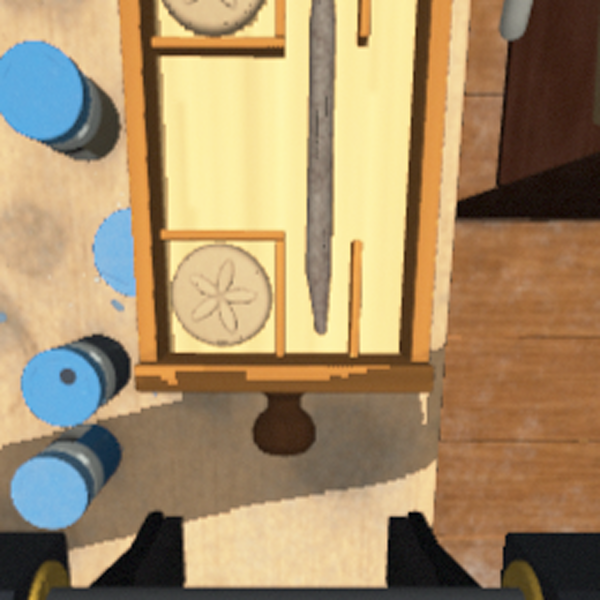

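The tool lies flat and centred in the lane, with its front end at (320,333) between ribs at columns 287 and 351. The medallion is in its cell, and the knob is at (284,428). I regrip the knob and push.

drive_tool([
  {"x": -1.5,"y": 0,"z": 0,"rx": 0,"ry": 0,"rz": 0,"fingers": -0.3},
  {"x": -1.5,"y": 0,"z": 40,"rx": 0,"ry": 0,"rz": 0,"fingers": -0.3},
  {"x": -1.5,"y": 0,"z": 80,"rx": 0,"ry": 0,"rz": 0,"fingers": -0.3},
  {"x": -1.5,"y": 0,"z": 115,"rx": 0,"ry": 0,"rz": 0,"fingers": -0.3},
  {"x": -1.5,"y": 0,"z": 135,"rx": 0,"ry": 0,"rz": 0,"fingers": -0.3},
  {"x": -1.5,"y": 0,"z": 143,"rx": 0,"ry": 0,"rz": 0,"fingers": -0.3},
  {"x": -1.5,"y": 0,"z": 143,"rx": 0,"ry": 0,"rz": 0,"fingers": -0.3},
  {"x": -1.5,"y": 0,"z": 143,"rx": 0,"ry": 0,"rz": 0,"fingers": 1},
  {"x": -1.5,"y": 0,"z": 143,"rx": 0,"ry": 0,"rz": 0,"fingers": 1},
  {"x": -1.5,"y": 0,"z": 143,"rx": 0,"ry": 0,"rz": 0,"fingers": 1},
  {"x": -1.5,"y": 0,"z": 143,"rx": 0,"ry": 0,"rz": 0,"fingers": 1},
  {"x": -1.5,"y": 0,"z": 143,"rx": 0,"ry": 0,"rz": 0,"fingers": 1},
  {"x": -1.5,"y": 0,"z": 143,"rx": 0,"ry": 0,"rz": 0,"fingers": 1},
  {"x": -1.5,"y": 0,"z": 143,"rx": 0,"ry": 0,"rz": 0,"fingers": 1},
], force=25)

```text
time_s: 17.68
tool_pos: [0.4971, 0.0991, 0.1159]
tool_rot: [-179.9, 0.0, 90.3]
force: [-4.2, 0.6, 6.0]
grip_width: 0.0274
grasp_force: 25.0
```

drive_tool([
  {"x": 3,"y": 0,"z": 0,"rx": 0,"ry": 0,"rz": 0,"fingers": 1},
  {"x": 9,"y": 0,"z": 0,"rx": 0,"ry": 0,"rz": 0,"fingers": 1},
  {"x": 18,"y": 0,"z": 0,"rx": 0,"ry": 0,"rz": 0,"fingers": 1},
  {"x": 28,"y": 0,"z": 0,"rx": 0,"ry": 0,"rz": 0,"fingers": 1},
  {"x": 38,"y": 0,"z": 0,"rx": 0,"ry": 0,"rz": 0,"fingers": 1},
  {"x": 48,"y": 0,"z": 0,"rx": 0,"ry": 0,"rz": 0,"fingers": 1},
  {"x": 58,"y": 0,"z": 0,"rx": 0,"ry": 0,"rz": 0,"fingers": 1},
  {"x": 68,"y": 0,"z": 0,"rx": 0,"ry": 0,"rz": 0,"fingers": 1},
  {"x": 78,"y": 0,"z": 0,"rx": 0,"ry": 0,"rz": 0,"fingers": 1},
  {"x": 88,"y": 0,"z": 0,"rx": 0,"ry": 0,"rz": 0,"fingers": 1},
  {"x": 98,"y": 0,"z": 0,"rx": 0,"ry": 0,"rz": 0,"fingers": 1},
  {"x": 108,"y": 0,"z": 0,"rx": 0,"ry": 0,"rz": 0,"fingers": 1},
  {"x": 118,"y": 0,"z": 0,"rx": 0,"ry": 0,"rz": 0,"fingers": 1},
  {"x": 128,"y": 0,"z": 0,"rx": 0,"ry": 0,"rz": 0,"fingers": 1},
  {"x": 138,"y": 0,"z": 0,"rx": 0,"ry": 0,"rz": 0,"fingers": 1},
  {"x": 147,"y": 0,"z": 0,"rx": 0,"ry": 0,"rz": 0,"fingers": 1},
  {"x": 154,"y": 0,"z": 0,"rx": 0,"ry": 0,"rz": 0,"fingers": 1},
  {"x": 160,"y": 0,"z": 0,"rx": 0,"ry": 0,"rz": 0,"fingers": 1},
  {"x": 163,"y": 0,"z": 0,"rx": 0,"ry": 0,"rz": 0,"fingers": 1},
])

```text
time_s: 20.05
tool_pos: [0.4968, 0.2627, 0.1159]
tool_rot: [180.0, -0.0, 90.3]
force: [-3.1, -1.0, 6.2]
grip_width: 0.0273
grasp_force: 25.0
```

drive_tool([
  {"x": 4,"y": 0,"z": 0,"rx": 0,"ry": 0,"rz": 0,"fingers": 1},
  {"x": 8,"y": 0,"z": 0,"rx": 0,"ry": 0,"rz": 0,"fingers": 1},
  {"x": 12,"y": 0,"z": 0,"rx": 0,"ry": 0,"rz": 0,"fingers": 1},
  {"x": 16,"y": 0,"z": 0,"rx": 0,"ry": 0,"rz": 0,"fingers": 1},
  {"x": 20,"y": 0,"z": 0,"rx": 0,"ry": 0,"rz": 0,"fingers": 1},
  {"x": 23,"y": 0,"z": 0,"rx": 0,"ry": 0,"rz": 0,"fingers": 1},
  {"x": 24,"y": 0,"z": 0,"rx": 0,"ry": 0,"rz": 0,"fingers": 1},
  {"x": 24,"y": 0,"z": 0,"rx": 0,"ry": 0,"rz": 0,"fingers": 1},
  {"x": 24,"y": 0,"z": 0,"rx": 0,"ry": 0,"rz": 0,"fingers": 1},
])

```text
time_s: 21.18
tool_pos: [0.4967, 0.2842, 0.1159]
tool_rot: [-180.0, 0.2, 90.2]
force: [-3.5, -4.9, 8.0]
grip_width: 0.0271
grasp_force: 25.0
```

drive_tool([
  {"x": 2,"y": 0,"z": 0,"rx": 0,"ry": 0,"rz": 0,"fingers": 1},
  {"x": 3,"y": 0,"z": 0,"rx": 0,"ry": 0,"rz": 0,"fingers": 1},
  {"x": 3,"y": 0,"z": 0,"rx": 0,"ry": 0,"rz": 0,"fingers": 1},
])

```text
time_s: 21.55
tool_pos: [0.4967, 0.2842, 0.1158]
tool_rot: [-179.9, 0.4, 90.1]
force: [-4.6, -10.6, 11.3]
grip_width: 0.0273
grasp_force: 25.0
```

The drawer is hard against its stop: the force rose and the position did not change. I relax, release and lift away.

drive_tool([
  {"x": -3,"y": 0,"z": 0,"rx": 0,"ry": 0,"rz": 0,"fingers": 1},
  {"x": -4,"y": 0,"z": 0,"rx": 0,"ry": 0,"rz": 0,"fingers": 0},
  {"x": -4,"y": 0,"z": 0,"rx": 0,"ry": 0,"rz": 0,"fingers": -1},
  {"x": -4,"y": 0,"z": 0,"rx": 0,"ry": 0,"rz": 0,"fingers": -1},
  {"x": -4,"y": 0,"z": 0,"rx": 0,"ry": 0,"rz": 0,"fingers": -1},
  {"x": -4,"y": 0,"z": -20,"rx": 0,"ry": 0,"rz": 0,"fingers": -1},
  {"x": -4,"y": 0,"z": -60,"rx": 0,"ry": 0,"rz": 0,"fingers": -1},
  {"x": -30,"y": 0,"z": -110,"rx": 0,"ry": 0,"rz": 0,"fingers": -1},
  {"x": -66,"y": 3,"z": -115,"rx": 0,"ry": 0,"rz": 0,"fingers": -1},
  {"x": -66,"y": 3,"z": -115,"rx": 0,"ry": 0,"rz": 0,"fingers": -1},
  {"x": -66,"y": 3,"z": -115,"rx": 0,"ry": 0,"rz": 0,"fingers": -1},
])

```text
time_s: 22.92
tool_pos: [0.4996, 0.2237, 0.2302]
tool_rot: [-180.0, -0.0, 90.3]
force: [-0.4, -0.5, -0.1]
grip_width: 0.0869
grasp_force: 0.0
```

```bash
python3 - <<'E'
from cell import sensors, vision
import cv2,numpy as np
o=sensors.get_obs();print(o["time_s"],np.round(o["tool_pos"],4),o["tool_rot"],np.round(o["force"],2),o["grip_width"])
W=vision.read_camera("wrist");A=np.load("wrist2.npz")["image"]
f=lambda i:cv2.resize(i[:160,150:350],(400,320),interpolation=cv2.INTER_CUBIC)[:,:,::-1]
cv2.imwrite("pics/w7.png",np.hstack([f(A),f(W["image"])]))
E
```

```text
22.925 [0.4996 0.2237 0.2302] [-1.79973481e+02 -2.80068619e-02  9.03034112e+01] [-0.36 -0.47 -0.14] 0.08688890408841073
```

View pics/w7.png

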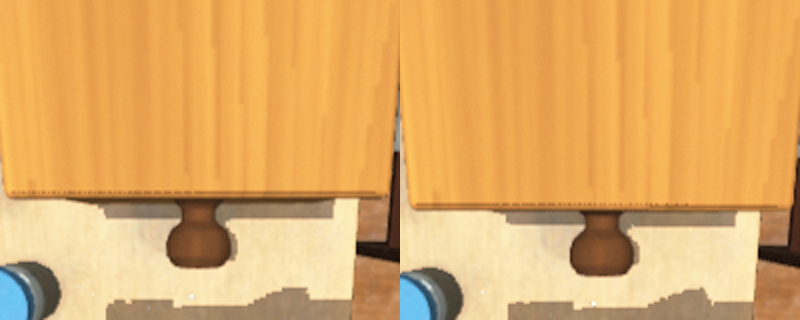

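Before and after match: the knob tip is about 70 px below the chest's edge in both, so the drawer is home. I hand the job in.

```bash
python3 -c "
from cell import workorder
print(workorder.sign_off())"
```

```text
the job is handed in; nothing more can be done
None
```

The tool is lying flat in the upper drawer's lane, the drawer is pushed home against its stop, and the job is handed in at about 23 s of the 67 s allowed; sign-off gave no verdict.

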